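# Present a bearing unit to the inspection camera

## Robot

A 7-joint arm with a two-finger parallel gripper is mounted at the origin on the work surface. World frame = base frame: x ahead of the robot, y to its left, z up, the work surface at z = 0. Lengths are in m, angles in rad, forces in N, time in s.
With the tool pointing down it reaches from about 0.4 to 0.925 m from the base axis. Payload 4.1 kg.
Tool frame: the origin (TCP) lies midway between the tips of the shut fingers; the grasp point (between the pads) lies 19 mm behind it; z points along the fingers, y is the line along which they close (so a half turn about z gives the same grasp; the last joint's range is limited). The gripper opens to 85 mm and grips with 20 to 120 N. Pads are 22 mm wide; open, the fingers measure 114 mm over their backs; the gripper's body (76 mm by 85 mm) begins 54 mm behind the grasp point. The pads swing forward as they close: fully open they stand 13 mm farther back than shut.
Start: joints at [1.225, 0.398, 0.045, 1.537, -0.019, 1.207, -0.051], TCP at [0.159, -0.63, 0.231] pointing down, gripper open.
Joint ranges: [-2.82, 2.82], [-0.49, 2.23], [-1.37, 1.46], [0, 2.46], [-1.36, 4.5], [0.23, 2], [-2.94, 2.94]. Speed limits (rad/s): [2.57, 2.57, 3.14, 3.14, 3.14, 3.14, 3.14].

## Interface

Orientations are given as a unit quaternion [x, y, z, w].
In Python, from plant import robot, cams gives the robot as it stands. The module is installed in compiled form; this text tells all that it offers.
- The arm moves only by the tool step_arm, never from a script. Its argument "series" is one flat list of numbers, 5 for each row, row after row: the shift along the tool's x, y, z in m, then the turn about the tool's z in rad, then the closure, from 0 (fully open) to 1 (shut). In form: [tx, ty, tz, twist, jaw, tx, ty, tz, twist, jaw, ...]. A call has exactly 5 rows; each row shifts and turns the commanded pose from where the row before left it, along the tool's axes as they then stand; what a row does not reach is not made up. A row lasts 1/12 s, in which the tool goes at most 41.7 mm and 7.16 degrees, less where a joint would pass 70% of its speed; a pose out of reach is approached as far as the arm can. A call with a gripper value outside its range is refused whole. The fingers move at their own pace and stop on an object; the grip force is fixed at half the most. Time passes only in rows, so rows that do not move let the fingers close, or fill a call up. It gives the time, the measured TCP pose, the force, the opening and the grip force at its end, in the units of the state.
- robot.read_state(): the state, without advancing time (a new reading comes with each control period).
- cams.grab_frame(name): name is "side" or "top" or "wrist"; returns the picture (384x512x3 uint8, blue, green, red); there is no depth.
- cams.calibration(name): a dict with "fx", "fy", "cx", "cy" (pixels), "world_to_cam" (4x4, takes a point from world to camera coordinates). Camera axes: x right, y down, z forward; pixel columns grow to the right and rows downward; lengths in m; the calibration is good to about 2 mm. A picture is of the moment at which its call begins: read the wrist's pose just before it. calibration takes no time and is no camera call; for the wrist camera it gives the pose at the moment of the call.
- robot.job_done(): hands the job in; it is judged then, once.
The state is a dict: "time": time; "q": joint angles; "qd": joint speeds; "joint_torque": joint torques, N m; "position": TCP position; "ee_rot": TCP orientation; "ft_force": force on the tool from outside, world axes, zero at the start; "ft_torque": the same for the moment, N m; "grip_width": opening from 0.0 (shut) to 1.0 (fully open); "grip_force": force on a finger pad.
Only numpy, scipy, OpenCV 4.12 (cv2) and the standard library are available. Lean on these libraries where they do the work, as an engineer would, in place of code of your own. Each camera call takes 0.05 s, during which the arm holds its last target. There are 200 camera calls.

## Task

Goods-in check at the storeroom counter: the delivery is packed away in the drawer of the small cabinet, so first push that drawer fully shut. Then take the sample, the bearing in its upright pillow-block housing, out of the white tray and hold it up in the air to the inspection camera: upright, its steel collar facing the lens squarely, centred on the lens and 12 cm in front of it. Finish while still holding it there, steady; do not bump the camera, and leave the other things where they are.

Things in the scene. Friction and masses are not known exactly. Their poses are not given: they have to be found in the camera images.
- cab: Low grey one-drawer steel cabinet standing on the table to the robot's left, fixed, 240 deep (x) x 170 wide (y) x 125 mm high. Origin: centre of its underside. Its -x axis points out of the front, roughly towards the robot; the drawer slides along this axis.
- cab_drawer0 (a joint): How far the drawer is open, in m: 0 fully shut, growing as it comes out along the cabinet's -x; starts 0.05 to 0.11. Light friction (about 1 N plus 4 N per m/s), no spring or catch, stays where it is left. Dark front panel 15 mm thick, 164 mm wide, 15 to 112 mm above the table, just before the cabinet's body when shut.
- cab_drawer0_handle (a point): Middle of the drawer's horizontal bar handle: a steel bar 11 mm thick and about 95 mm long along the cabinet's y, its centre line 35 mm off the front panel and 87 mm above the table. Shut, it is 155 mm from the cabinet's origin along the cabinet's -x. Pushing on the bar or the panel shuts the drawer.
- tray: White open stock tray, fixed, 180 (x) x 290 (y) x 28 mm high, walls and floor 4 mm thick, no dividers. Origin: centre of its underside. It holds the pillow-block unit, the flange unit and the spare collar.
- unit: The sample: grey cast pillow-block bearing unit, 0.25 to 0.5 kg, upright on its foot in the tray. Origin: centre of the foot's underside, z up. Foot 30 (x) x 100 (y) x 12 mm high. Round-topped housing 26 mm thick (x), 54 mm wide (y), top at 63 mm with a 4 mm grease nipple. Bore along x at 36 mm height. Steel collar on the -x side; +x side flat. Starts with -x towards the robot or turned to its right.
- collar (a point): Centre of the outer face of the unit's steel collar (34 mm diameter, standing out 12 mm from the housing): 25 mm along -x and 36 mm up from the unit's origin.
- sides (a point): Middle of the unit's housing, on its centre line 30 mm above the foot's underside: between its two flat vertical sides, the +y and -y faces, 54 mm apart and flat from 12 to 44 mm height. A good grasp is from above on these sides, fingertips above the foot.
- flange: Grey square flange bearing unit lying flat in the tray, face up: plate 70 x 70 x 12 mm, round boss, steel collar up to 40 mm height. Origin: centre of its underside. Not wanted; leave it.
- spare: Loose spare steel collar ring lying in the tray, 34 mm diameter, 12 mm high. Origin: centre of its underside. Leave it.
- camera: Inspection camera on a pillar, fixed on the robot's right, looking level to the robot's left along its -x axis. Foot plate 100 x 100 x 16 mm, pillar 24 mm thick, black 56 mm cube on top centred at 220 mm height, lens barrel 44 mm in diameter, 37 mm long. Origin: centre of the foot's underside, z up. Rightly presented, the unit's x axis points opposite to the camera's x axis.
- lens (a point): Centre of the lens glass, front end of the barrel: 65 mm along -x from the camera's origin, 220 mm above the table.
- focus (a point): The point 120 mm straight in front of the lens at lens height (185 mm along -x from the camera's origin, 220 mm above the table), where the middle of the collar's face is to be held.
- spray: White plastic bottle standing at the back of the table, 52 mm diameter, 170 mm high. Origin: centre of its underside. Leave it.
- tin: Bare metal can standing at the back of the table, 76 mm diameter, 90 mm high. Origin: centre of its underside. Leave it.
- wrench: Steel wrench, 170 mm long, lying on the table behind the tray. Origin: on the table under its middle. Leave it.
Not all that is in view belongs to the job. What is shaped like the camera but orange is not meant. What is shaped like the unit but purple is not meant.

How it is judged:
By the outcome, as a careful person would: the job done as asked, in the order asked, and still so for the second after the job is handed in, while the arm keeps its last pose, push and grip.
It also fails if it takes over 48 s, if anything falls off the work surface, if the arm or the gripper's body presses on something with over 40 N, if the wrist force passes 120 N, or if a joint passes its speed limit or range.

## Working session

There is one attempt and no reset: what is moved stays moved. The work goes in short steps, Python scripts to look and compute and a tool call to move; the robot and the scene stay as the last step left them, time stands still between calls to the robot, and variables do not carry over. Pictures are saved under pics/ and viewed, at most 10 in all, crops included, and the job is handed in when it is done.

Besides the shell and the picture viewer there is one more tool, called after "Emit:" in YAML: its name, and indented under it one key for each argument. step_arm: Moves the arm, as the interface text tells. Its arguments: {"type":"object","properties":{"series":{"type":"array","items":{"type":"number"}}},"required":["series"]}

```bash
mkdir -p pics; python3 - <<'E'
from plant import robot,cams
import cv2,numpy as np
s=robot.read_state();print(s)
for n in("side","top"):
    f=cams.grab_frame(n);cv2.imwrite(f"pics/{n}0.png",f)
    c=cams.calibration(n);print(n,c)
E
```

```text
{'time': 0.0, 'q': array([ 1.22497741,  0.39918572,  0.04501756,  1.53786873, -0.01872446,
        1.20691909, -0.05072264]), 'qd': array([ 0.00075244, -0.00220614, -0.00032828, -0.00174304, -0.00051668,
        0.00146684, -0.00023104]), 'joint_torque': array([-1.32646597e-03, -4.75124145e+01,  1.36441022e+00, -2.54222506e+01,
        1.17285561e-02,  9.54708550e-03,  8.26386639e-06]), 'position': array([ 0.15869088, -0.62967486,  0.23027221]), 'ee_rot': array([ 9.92388330e-01,  1.23143993e-01, -1.73054090e-04, -9.64305511e-04]), 'ft_force': array([ 0.82792724, -0.35772989, -0.42885428]), 'ft_torque': array([ 0.00211885,  0.00593674, -0.02133512]), 'grip_force': 0.0, 'grip_width': 0.9992825152567966}
side {'fx': 417.38026498359693, 'fy': 417.38026498359693, 'cx': 257.85122359504004, 'cy': 191.21968144315815, 'world_to_cam': array([[-0.85638548, -0.5162708 , -0.00826838,  0.45197373],
       [-0.34440424,  0.58307903, -0.73580199,  0.33617353],
       [ 0.3846942 , -0.62728247, -0.67714627,  0.98108088],
       [ 0.        ,  0.        ,  0.        ,  1.        ]])}
top {'fx': 459.69115126296936, 'fy': 459.69115126296936, 'cx': 256.3252455746315, 'cy': 187.28092985572476, 'world_to_cam': array([[ 0.02613086, -0.99954538, -0.01504009, -0.06745399],
       [-0.98954908, -0.02372939, -0.14223056,  0.55659779],
       [ 0.14180901,  0.01859951, -0.98971928,  1.45994432],
       [ 0.        ,  0.        ,  0.        ,  1.        ]])}
```

View pics/side0.png

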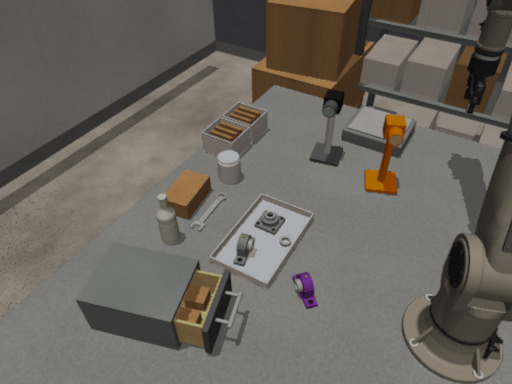

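View pics/top0.png

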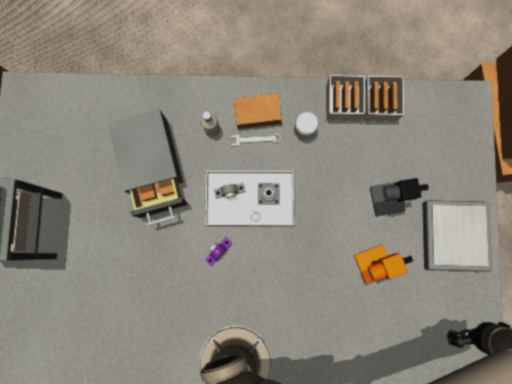

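Top view: cabinet at about (145,155) with open drawer and handle near (163,217). In the tray are the unit (230,189), flange (269,193) and spare (256,216). The camera foot is at (384,197), and the orange and purple decoys stand apart from it. I'll zoom in to measure.

```bash
cat > h.py <<'E'
from plant import robot,cams
import cv2,numpy as np
def ray(n,u,v,c=None):
    c=c or cams.calibration(n);T=c["world_to_cam"];R=T[:3,:3]
    return -R.T@T[:3,3], R.T@np.array([(u-c["cx"])/c["fx"],(v-c["cy"])/c["fy"],1])
def onz(n,u,v,z,c=None):
    o,d=ray(n,u,v,c);return o+d*(z-o[2])/d[2]
def proj(n,p,c=None):
    c=c or cams.calibration(n);q=c["world_to_cam"]@np.r_[p,1]
    return np.array([c["fx"]*q[0]/q[2]+c["cx"],c["fy"]*q[1]/q[2]+c["cy"]])
E
python3 - <<'E'
import cv2,numpy as np
t=cv2.imread('pics/top0.png');s=cv2.imread('pics/side0.png')
def z(i,u,v,w,h,k):
    c=cv2.resize(i[v:v+h,u:u+w],None,fx=k,fy=k,interpolation=cv2.INTER_CUBIC)
    for x in range(-(-u//10)*10,u+w,10):
        cv2.putText(c,str(x),((x-u)*k,8),0,.3,(0,255,255)); cv2.line(c,((x-u)*k,10),((x-u)*k,14),(0,255,255),1)
    for y in range(-(-v//10)*10,v+h,10):
        cv2.putText(c,str(y),(0,(y-v)*k+3),0,.3,(0,255,255))
    return c
a=np.hstack([z(t,105,105,80,120,4)[:,:320],z(t,200,165,100,60,4)[:240,:400][:,:]]) if 0 else None
C=np.zeros((600,800,3),np.uint8)
C[0:480,0:320]=z(t,108,108,80,120,4)
C[0:260,330:730]=z(t,200,165,100,65,4)
C[270:470,330:570]=z(t,365,170,60,50,4)
C[270:600,580:800]=z(s,295,85,55,83,4)[:330,:220]
cv2.imwrite('pics/zoom0.png',C)
E
```

```text
(no output)
```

View pics/zoom0.png

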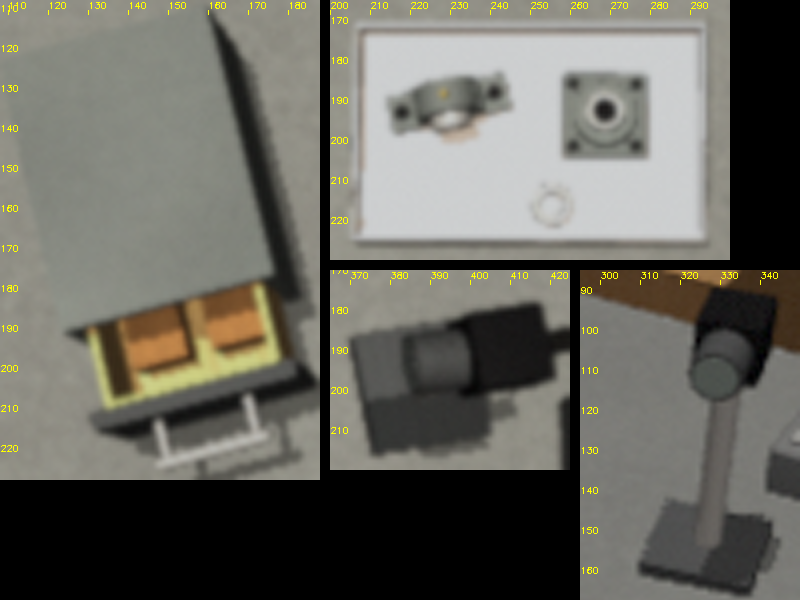

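The zoom shows these pixels in the top view:
- **Cabinet:** front top edge (125,191)–(177,177), handle ends (148,223.5) and (175,216).
- **Unit:** foot holes (218,193) and (241,188), with the collar facing the robot.
- **Camera:** foot corners (370.5,186), (376,216) and (404.5,210), head top (397.5,182)–(421,197). In the side view the lens is at (329,112).

```bash
python3 - <<'E'
from h import *
np.set_printoptions(precision=4,suppress=True)
O=lambda L,z:np.array([onz("top",*p,z) for p in L])
f=O([(125,191.2),(176.8,177.2),(161.2,109.2)],.125);print("cab\n",f,np.linalg.norm(f[0]-f[1]),np.linalg.norm(f[1]-f[2]))
ax=f[2]-f[1];print("cab yaw",np.degrees(np.arctan2(ax[1],ax[0])),"from front",np.degrees(np.arctan2(-(f[1]-f[0])[0]*-1,-(f[1]-f[0])[1])))
h=O([(148,223.5),(175,216.2)],.087);print("handle\n",h,h.mean(0),np.linalg.norm(h[0]-h[1]))
d=h.mean(0)-f[:2].mean(0);print("front-handle",np.linalg.norm(d[:2]))
p=O([(131.8,211.2),(181.8,200.5)],.112);print("panel",p)
u=O([(217.8,193),(241,187.8)],.016);print("unit",u,u.mean(0)); e=u[0]-u[1];print("yaw",np.degrees(np.arctan2(-e[0],e[1])))
c=O([(370.5,186.3),(375.8,216.3),(404.5,210)],.016);print("camfoot",c,(c[0]+c[2])/2)
k=O([(397.5,182),(417.5,178.3),(421.3,197),(401,201)],.248);print("head",k,k.mean(0))
print("lens side at z.22",onz("side",328.8,112,.22))
# tray corners
print("tray",O([(206.5,172),(292.5,172),(205.5,225.5),(294,225.5)],.028))
E
```

```text
cab
 [[0.5239 0.3493 0.125 ]
 [0.5714 0.1915 0.125 ]
 [0.7878 0.252  0.125 ]] 0.1648370171356796 0.22469870722771926
cab yaw 15.614925174287261 from front 16.741132813537128
handle
 [[0.4286 0.2819 0.087 ]
 [0.4536 0.1983 0.087 ]] [0.4411 0.2401 0.087 ] 0.08725707793543061
front-handle 0.11083921143577616
panel [[0.4638 0.3281 0.112 ]
 [0.5008 0.1748 0.112 ]]
unit [[ 0.5393  0.074   0.016 ]
 [ 0.5585 -0.0023  0.016 ]] [0.5489 0.0358 0.016 ]
yaw 14.143149983121187
camfoot [[ 0.5738 -0.4298  0.016 ]
 [ 0.475  -0.4462  0.016 ]
 [ 0.498  -0.5399  0.016 ]] [ 0.5359 -0.4849  0.016 ]
head [[ 0.5526 -0.4514  0.248 ]
 [ 0.5644 -0.5072  0.248 ]
 [ 0.5119 -0.5165  0.248 ]
 [ 0.4994 -0.4602  0.248 ]] [ 0.5321 -0.4838  0.248 ]
lens side at z.22 [ 0.5184 -0.4128  0.22  ]
tray [[ 0.6068  0.1128  0.028 ]
 [ 0.6135 -0.1712  0.028 ]
 [ 0.4302  0.1087  0.028 ]
 [ 0.4375 -0.1787  0.028 ]]
```

```bash
cat >> h.py <<'E'
from scipy.spatial.transform import Rotation as Ro
def to(*P):
    s=robot.read_state();p=s["position"];R=Ro.from_quat(s["ee_rot"]).as_matrix()
    print("t",round(s["time"],2),"pos",p.round(4),"yaw",round(float(np.degrees(np.arctan2(R[1,0],R[0,0]))),2),"tilt",R[2].round(3),"q",s["q"].round(2),"F",s["ft_force"].round(1),"gw",round(s["grip_width"],3))
    for t in P:
        print(t,"tool shift",(R.T@(np.array(t)-p)).round(4));p=np.array(t)
E
python3 - <<'E'
from h import *
to([.159,-.63,.40],[.46,-.2,.40],[.385,.224,.30],[.385,.224,.072])
E
```

```text
t 0.1 pos [ 0.1586 -0.6298  0.2304] yaw 14.14 tilt [-0.    -0.002 -1.   ] q [ 1.23  0.4   0.05  1.54 -0.02  1.21 -0.05] F [ 0.2  0.8 -0.2] gw 1.0
[0.159, -0.63, 0.4] tool shift [ 0.0003  0.     -0.1696]
[0.46, -0.2, 0.4] tool shift [ 0.3969 -0.3434  0.0005]
[0.385, 0.224, 0.3] tool shift [ 0.0309 -0.4293  0.1007]
[0.385, 0.224, 0.072] tool shift [0.     0.0004 0.228 ]
```

Emit:
step_arm:
  series: [0,0,-0.034,0,1,0,0,-0.034,0,1,0,0,-0.034,0,1,0,0,-0.034,0,1,0,0,-0.034,0,1]

```text
time: 0.52
position: [0.1587, -0.6298, 0.4025]
ee_rot: [0.992, 0.123, -0.0, -0.0]
ft_force: [-0.3, -1.1, 0.2]
grip_width: 0.299
grip_force: 0.0
```

Emit:
step_arm:
  series: [0.0265,-0.023,0,0,1,0.0265,-0.023,0,0,1,0.0265,-0.023,0,0,1,0.0265,-0.023,0,0,1,0.0265,-0.023,0,0,1]

```text
time: 0.93
position: [0.2598, -0.4847, 0.4009]
ee_rot: [0.992, 0.123, -0.0, -0.0]
ft_force: [-0.3, -0.3, 0.7]
grip_width: -0.001
grip_force: 0.0
```

Emit:
step_arm:
  series: [0.0265,-0.023,0,0,1,0.0265,-0.023,0,0,1,0.0265,-0.023,0,0,1,0.0265,-0.023,0,0,1,0.0265,-0.023,0,0,1]

```text
time: 1.35
position: [0.36, -0.3408, 0.401]
ee_rot: [0.992, 0.123, -0.0, -0.0]
ft_force: [0.5, -0.2, -0.2]
grip_width: 0.001
grip_force: 0.0
```

Emit:
step_arm:
  series: [0.0265,-0.023,0,0,1,0.0265,-0.023,0,0,1,0.0265,-0.023,0,0,1,0.0265,-0.023,0,0,1,0.0265,-0.023,0,0,1]

```text
time: 1.77
position: [0.4604, -0.197, 0.401]
ee_rot: [0.992, 0.123, -0.0, 0.0]
ft_force: [1.8, -0.3, 0.2]
grip_width: -0.004
grip_force: 0.0
```

Emit:
step_arm:
  series: [0.002,-0.0287,0.0067,0,1,0.002,-0.0287,0.0067,0,1,0.002,-0.0287,0.0067,0,1,0.002,-0.0287,0.0067,0,1,0.002,-0.0287,0.0067,0,1]

```text
time: 2.18
position: [0.4339, -0.0557, 0.367]
ee_rot: [0.992, 0.123, -0.0, 0.0]
ft_force: [0.5, 0.4, 0.0]
grip_width: 0.002
grip_force: 0.0
```

Emit:
step_arm:
  series: [0.002,-0.0287,0.0067,0,1,0.002,-0.0287,0.0067,0,1,0.002,-0.0287,0.0067,0,1,0.002,-0.0287,0.0067,0,1,0.002,-0.0287,0.0067,0,1]

```text
time: 2.6
position: [0.4084, 0.0858, 0.3337]
ee_rot: [0.992, 0.123, -0.0, 0.0]
ft_force: [1.3, 0.4, 0.5]
grip_width: -0.0
grip_force: 0.0
```

Emit:
step_arm:
  series: [0.002,-0.0287,0.0067,0,1,0.002,-0.0287,0.0067,0,1,0.002,-0.0287,0.0067,0,1,0.002,-0.0287,0.0067,0,1,0.002,-0.0287,0.0067,0,1]

```text
time: 3.02
position: [0.3831, 0.2272, 0.3003]
ee_rot: [0.992, 0.123, 0.0, 0.0]
ft_force: [0.1, -0.2, 0.3]
grip_width: -0.001
grip_force: 0.0
```

```bash
python3 - <<'E'
from h import *
to([.385,.224,.25],[.385,.224,.072])
c=cams.calibration("wrist");print(c);cv2.imwrite("pics/w1.png",cams.grab_frame("wrist"))
print("proj handle ends",proj("wrist",[.4286,.2819,.087],c),proj("wrist",[.4536,.1983,.087],c))
print("unit",proj("wrist",[.5489,.0358,.063],c))
E
```

```text
t 3.02 pos [0.3831 0.2272 0.3003] yaw 14.13 tilt [ 0.     0.001 -1.   ] q [ 0.25 -0.01 -0.87  1.88 -0.    1.27 -1.94] F [ 0.1 -0.2  0.3] gw -0.001
[0.385, 0.224, 0.25] tool shift [0.001  0.0035 0.0503]
[0.385, 0.224, 0.072] tool shift [-0.00e+00 -1.00e-04  1.78e-01]
{'fx': 293.3971563023161, 'fy': 293.3971563023161, 'cx': 258.7240157238958, 'cy': 194.59708350101215, 'world_to_cam': array([[ 0.24476275, -0.96958119,  0.0018746 ,  0.12484019],
       [-0.91590918, -0.23057848,  0.32854822,  0.33824902],
       [-0.31812193, -0.08213333, -0.94448534,  0.58643925],
       [ 0.        ,  0.        ,  0.        ,  1.        ]])}
proj handle ends [221.77682001 117.38946852] [296.08116405 114.05382303]
unit [447.33366765  66.91073819]
```

View pics/w1.png

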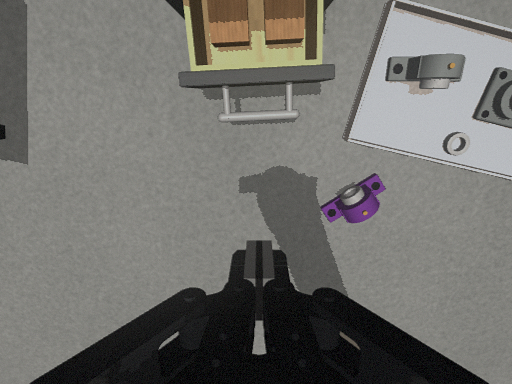

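The wrist view shows the handle bar at (221,118)–(297,114), as predicted, with nothing in the way. I'll go down and push.

Emit:
step_arm:
  series: [0.001,0.0035,0.03,0,1,0,0,0.03,0,1,0,0,0.03,0,1,0,0,0.03,0,1,0,0,0.03,0,1]

```text
time: 3.48
position: [0.3855, 0.2225, 0.1493]
ee_rot: [0.992, 0.123, 0.0, 0.0]
ft_force: [0.7, -0.2, 0.2]
grip_width: -0.0
grip_force: 0.0
```

Emit:
step_arm:
  series: [0,0,0.026,0,1,0,0,0.026,0,1,0,0,0.026,0,1,0.01,0,0,-0.036,1,0.01,0,0,0,1]

```text
time: 3.9
position: [0.4035, 0.227, 0.0709]
ee_rot: [0.99, 0.142, -0.002, 0.001]
ft_force: [-0.8, -0.1, 0.4]
grip_width: -0.0
grip_force: 0.0
```

Emit:
step_arm:
  series: [0.012,0,0,0,1,0.012,0,0,0,1,0.012,0,0,0,1,0.012,0,0,0,1,0.012,0,0,0,1]

```text
time: 4.32
position: [0.4633, 0.2453, 0.0732]
ee_rot: [0.99, 0.14, -0.0, -0.0]
ft_force: [-1.2, 0.4, -0.3]
grip_width: -0.002
grip_force: 0.8
```

```bash
python3 - <<'E'
from h import *
to([.4997-.0165*.96,.2571-.0165*.28,.072])
E
```

```text
t 4.32 pos [0.4633 0.2453 0.0732] yaw 16.13 tilt [-0. -0. -1.] q [ 0.06  0.45 -0.77  1.98  0.41  0.87 -2.22] F [-1.2  0.4 -0.3] gw -0.002
[0.48385999999999996, 0.25248, 0.072] tool shift [ 0.0217 -0.0012  0.0012]
```

Emit:
step_arm:
  series: [0.006,0,0,0,1,0.005,0,0,0,1,0.003,0,0,0,1,0.003,0,0,0,1,0.001,0,0,0,1]

```text
time: 4.73
position: [0.4801, 0.25, 0.0729]
ee_rot: [0.99, 0.141, 0.0, 0.0]
ft_force: [-0.8, -0.4, 0.9]
grip_width: -0.003
grip_force: 0.5
```

Emit:
step_arm:
  series: [0.001,0,0,0,1,0.001,0,0,0,1,0.001,0,0,0,1,0.001,0,0,0,1,0.001,0,0,0,1]

```text
time: 5.15
position: [0.4847, 0.2513, 0.0728]
ee_rot: [0.99, 0.141, -0.0, 0.0]
ft_force: [-1.0, -0.0, 1.3]
grip_width: 0.0
grip_force: 0.5
```

Emit:
step_arm:
  series: [0.001,0,0,0,1,0.001,0,0,0,1,0.001,0,0,0,1,0.001,0,0,0,1,0.001,0,0,0,1]

```text
time: 5.57
position: [0.4879, 0.2523, 0.0725]
ee_rot: [0.99, 0.141, -0.002, 0.001]
ft_force: [-6.7, -1.8, 5.4]
grip_width: -0.001
grip_force: 3.5
```

Emit:
step_arm:
  series: [0.001,0,0,0,1,0.001,0,0,0,1,0,0,0,0,1,0,0,0,0,1,0,0,0,0,1]

```text
time: 5.98
position: [0.4879, 0.2523, 0.0722]
ee_rot: [0.99, 0.141, -0.003, 0.002]
ft_force: [-9.0, -3.3, 6.6]
grip_width: -0.002
grip_force: 4.6
```

The drawer is against its stop. Next I'll back off, rise and go over to the unit.

Emit:
step_arm:
  series: [-0.012,0,0,0,1,-0.015,0,0,0,1,-0.015,0,0,0,1,-0.01,0,-0.02,0,1,0,0,-0.03,0,1]

```text
time: 6.4
position: [0.4378, 0.2367, 0.1206]
ee_rot: [0.99, 0.142, -0.003, 0.001]
ft_force: [0.2, -0.1, -0.5]
grip_width: -0.0
grip_force: 0.0
```

Emit:
step_arm:
  series: [0,0,-0.035,0,1,0,0,-0.035,0,1,0,0,-0.035,0,1,0,0,0,0,0.15,0,0,0,0,0.15]

```text
time: 6.82
position: [0.4434, 0.2397, 0.2301]
ee_rot: [0.99, 0.141, 0.003, -0.0]
ft_force: [-0.6, -0.4, -1.8]
grip_width: 0.272
grip_force: 0.0
```

```bash
python3 - <<'E'
from h import *
to([.50,.025,.22])
cv2.imwrite("pics/top1.png",cv2.resize(cams.grab_frame("top")[100:235,100:300],None,fx=4,fy=4,interpolation=cv2.INTER_CUBIC))
E
```

```text
t 6.82 pos [0.4434 0.2397 0.2301] yaw 16.18 tilt [ 0.006  0.    -1.   ] q [ 0.2   0.21 -0.88  1.87  0.18  1.14 -2.04] F [-0.6 -0.4 -1.8] gw 0.272
[0.5, 0.025, 0.22] tool shift [-0.0056  0.222   0.0101]
```

View pics/top1.png

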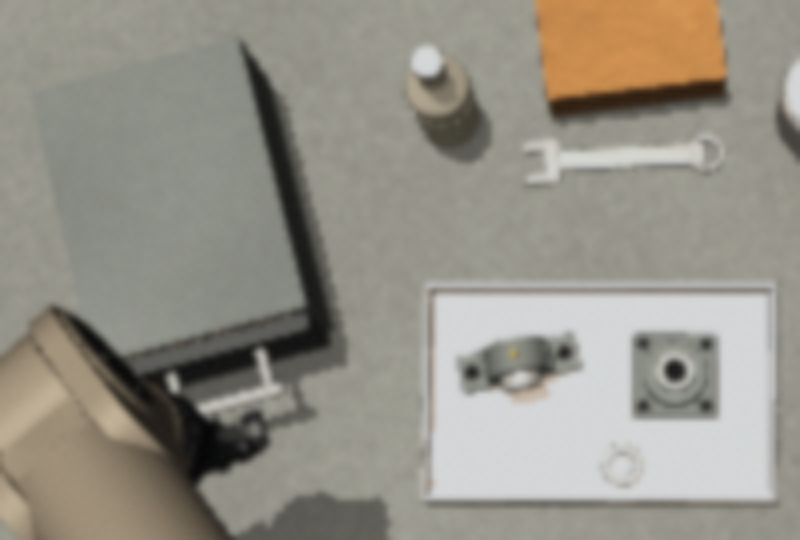

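The picture shows the drawer front against the cabinet body, at (130–305, 310–370) in the crop, so the drawer is shut. I'll move to hover over the unit.

Emit:
step_arm:
  series: [0,0.03,0,0,0.15,0,0.03,0,0,0.15,0,0.03,0,0,0.15,0,0.03,0,0,0.15,0,0.03,0,0,0.15]

```text
time: 7.28
position: [0.4827, 0.0929, 0.226]
ee_rot: [0.99, 0.141, -0.001, 0.0]
ft_force: [0.6, -0.5, 0.1]
grip_width: 0.851
grip_force: 0.0
```

Emit:
step_arm:
  series: [-0.003,0.03,0.01,0,0.15,0,0.03,0,0,0.15,0,0.012,0,0.036,0.15,0,0,0,0,0.15,0,0,0,0,0.15]

```text
time: 7.7
position: [0.5, 0.0253, 0.2168]
ee_rot: [0.992, 0.123, -0.001, -0.001]
ft_force: [0.1, 0.9, -1.0]
grip_width: 0.851
grip_force: 0.0
```

```bash
python3 - <<'E'
from h import *
to([.549,.036,.10])
c=cams.calibration("wrist");f=cams.grab_frame("wrist");cv2.imwrite("pics/w2.png",f)
np.save("w2.npy",c,allow_pickle=True)
E
```

```text
t 7.7 pos [0.5    0.0253 0.2168] yaw 14.11 tilt [-0.002 -0.002 -1.   ] q [ 0.52  0.2  -0.74  1.89  0.14  1.11 -1.6 ] F [ 0.1  0.9 -1. ] gw 0.851
[0.549, 0.036, 0.1] tool shift [0.0503 0.0017 0.1167]
```

View pics/w2.png

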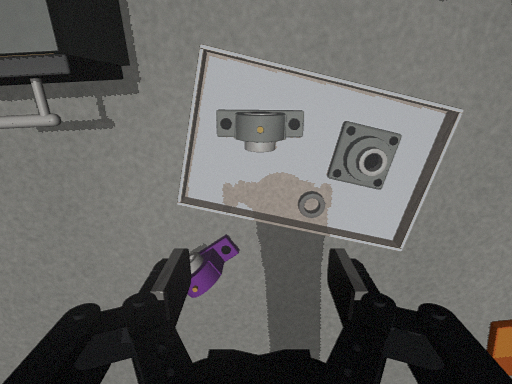

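In the wrist view the unit is square to the tool. The foot holes are at (226,123.5) and (294,123.5), the nipple at (260,130).

```bash
python3 - <<'E'
from h import *
c=np.load("w2.npy",allow_pickle=True).item()
a=onz("w",226,123.5,.016,c);b=onz("w",294,123.5,.016,c);n=onz("w",260,130,.069,c)
print(a,b,(a+b)/2,np.linalg.norm(a-b),"yaw",np.degrees(np.arctan2(-(a-b)[0],(a-b)[1])),"nip",n)
f=[onz("w",*p,.016,c) for p in((217,110),(303,110),(216,136),(303,138))];print(np.round(f,4),np.mean(f,0))
print("purple",onz("w",205,268,.03,c),"flange",onz("w",365,155,.016,c))
m=(a+b)/2; to([m[0],m[1],.10],[m[0],m[1],.018])
E
```

```text
[0.54093912 0.07305654 0.016     ] [ 0.55991259 -0.00219291  0.016     ] [0.55042585 0.03543181 0.016     ] 0.07760458594141426 yaw 14.151632992110498 nip [0.54948476 0.0353894  0.069     ]
[[ 0.553   0.086   0.016 ]
 [ 0.5766 -0.0078  0.016 ]
 [ 0.5243  0.0813  0.016 ]
 [ 0.5467 -0.017   0.016 ]] [0.55014463 0.03563161 0.016     ]
purple [0.35624052 0.06007488 0.03      ] flange [ 0.54552332 -0.0938481   0.016     ]
t 7.75 pos [0.5    0.0265 0.2171] yaw 14.25 tilt [-0.001 -0.001 -1.   ] q [ 0.52  0.2  -0.74  1.89  0.14  1.11 -1.6 ] F [-0.2 -0.3 -0.1] gw 0.85
[np.float64(0.5504258543632585), np.float64(0.03543181498867745), 0.1] tool shift [0.0512 0.0039 0.1171]
[np.float64(0.5504258543632585), np.float64(0.03543181498867745), 0.018] tool shift [0.0001 0.0001 0.082 ]
```

Emit:
step_arm:
  series: [0.017,0.001,0,0,0.15,0.017,0.001,0.01,0,0.15,0.017,0.001,0.035,0,0.15,0,0,0.035,0,0.15,0,0,0.035,0,0.15]

```text
time: 8.17
position: [0.5516, 0.0377, 0.102]
ee_rot: [0.992, 0.125, 0.001, -0.001]
ft_force: [-0.0, 0.2, -0.4]
grip_width: 0.851
grip_force: 0.0
```

Emit:
step_arm:
  series: [0,0,0.02,0,0.15,0,0,0.02,0,0.15,0,0,0.015,0,0.15,0,0,0.01,0,0.15,0,0,0,0,0.15]

```text
time: 8.58
position: [0.5489, 0.0362, 0.036]
ee_rot: [0.992, 0.125, -0.002, -0.001]
ft_force: [-0.2, 0.3, 0.3]
grip_width: 0.855
grip_force: 0.0
```

```bash
python3 - <<'E'
from h import *
to([.5502,.0355,.018])
E
```

```text
t 8.58 pos [0.5489 0.0362 0.036 ] yaw 14.33 tilt [-0.004 -0.002 -1.   ] q [ 0.36  0.52 -0.63  1.94  0.41  0.82 -1.82] F [-0.2  0.3  0.3] gw 0.855
[0.5502, 0.0355, 0.018] tool shift [0.0012 0.0011 0.018 ]
```

Emit:
step_arm:
  series: [0.001,0.001,0.009,0,0.15,0,0,0.009,0,0.15,0,0,0,0,0.6,0,0,0,0,1,0,0,0,0,1]

```text
time: 9.0
position: [0.5523, 0.0338, 0.0202]
ee_rot: [0.992, 0.123, 0.0, 0.0]
ft_force: [0.2, -0.4, -2.2]
grip_width: 0.621
grip_force: 65.1
```

Emit:
step_arm:
  series: [0,0,0,0,1,0,0,0,0,1,0,0,0,0,1,0,0,0,0,1,0,0,0,0,1]

```text
time: 9.42
position: [0.552, 0.0334, 0.0199]
ee_rot: [0.992, 0.123, -0.0, 0.0]
ft_force: [-0.2, 0.3, 0.2]
grip_width: 0.621
grip_force: 65.7
```

The unit is held: opening 0.62, about 53 mm, with 65 N grip. I'll lift it and turn it.

Emit:
step_arm:
  series: [0,0,-0.01,0,1,0,0,-0.015,0,1,0,0,-0.02,0,1,0,0,-0.025,0,1,0,0,-0.025,0,1]

```text
time: 9.83
position: [0.5513, 0.0337, 0.1158]
ee_rot: [0.992, 0.123, -0.001, -0.0]
ft_force: [0.4, 0.3, -2.1]
grip_width: 0.621
grip_force: 65.2
```

Emit:
step_arm:
  series: [0,0,-0.02,-0.1,1,0,0,-0.02,-0.11,1,0,0,-0.02,-0.11,1,0,0,-0.02,-0.11,1,0,0,-0.02,-0.11,1]

```text
time: 10.25
position: [0.5515, 0.0337, 0.2162]
ee_rot: [0.922, 0.386, -0.0, 0.0]
ft_force: [0.4, -0.2, -3.2]
grip_width: 0.618
grip_force: 65.3
```

Emit:
step_arm:
  series: [0,0,-0.02,-0.11,1,0,0,-0.01,-0.11,1,0,0,0,-0.11,1,0,0,0,-0.11,1,0,0,0,-0.11,1]

```text
time: 10.67
position: [0.5516, 0.0337, 0.2455]
ee_rot: [0.783, 0.622, -0.0, 0.0]
ft_force: [0.4, 0.2, -2.1]
grip_width: 0.619
grip_force: 65.4
```

Emit:
step_arm:
  series: [0,0,0,-0.11,1,0,0,0,-0.11,1,0,0,0,-0.11,1,0,0,0,-0.11,1,0,0,0,0,1]

```text
time: 11.08
position: [0.5515, 0.0336, 0.2449]
ee_rot: [0.63, 0.777, -0.0, -0.0]
ft_force: [0.1, -0.3, -2.8]
grip_width: 0.62
grip_force: 65.3
```

```bash
python3 - <<'E'
from h import *
to([.491,-.20,.27],[.491,-.279,.20])
E
```

```text
t 11.08 pos [0.5515 0.0336 0.2449] yaw 101.93 tilt [ 0. -0. -1.] q [ 0.71  0.36 -1.06  1.73  0.33  1.24 -0.23] F [ 0.1 -0.3 -2.8] gw 0.62
[0.491, -0.2, 0.27] tool shift [-0.2161 -0.1075 -0.025 ]
[0.491, -0.279, 0.2] tool shift [-0.0773 -0.0163  0.07  ]
```

Emit:
step_arm:
  series: [-0.02,-0.01,-0.0025,0,1,-0.022,-0.011,-0.0025,0,1,-0.022,-0.011,-0.0025,0,1,-0.022,-0.011,-0.0025,0,1,-0.022,-0.011,-0.0025,0,1]

```text
time: 11.5
position: [0.5205, -0.084, 0.2577]
ee_rot: [0.632, 0.775, -0.0, 0.0]
ft_force: [0.3, 0.7, -2.7]
grip_width: 0.622
grip_force: 65.2
```

Emit:
step_arm:
  series: [-0.022,-0.011,-0.0025,0,1,-0.022,-0.011,-0.0025,0,1,-0.022,-0.011,-0.0025,0,1,-0.022,-0.011,-0.0025,0,1,-0.02,-0.01,-0.0025,0,1]

```text
time: 11.92
position: [0.4895, -0.2013, 0.2702]
ee_rot: [0.632, 0.775, -0.001, 0.0]
ft_force: [-0.1, -0.2, -2.5]
grip_width: 0.623
grip_force: 65.3
```

Emit:
step_arm:
  series: [0,0,0.02,0,1,0,0,0.02,0,1,0,0,0.02,0,1,0,0,0.01,0,1,0,0,0,0,1]

```text
time: 12.33
position: [0.4885, -0.1994, 0.1978]
ee_rot: [0.631, 0.776, -0.001, -0.002]
ft_force: [0.0, -0.1, -2.5]
grip_width: 0.621
grip_force: 65.3
```

```bash
python3 - <<'E'
from h import *
to([.491,-.279,.20])
np.save("w3.npy",cams.calibration("wrist"),allow_pickle=True)
F={n:cams.grab_frame(n) for n in("side","top","wrist")}
for n in F: cv2.imwrite(f"pics/{n}3.png",F[n])
def z(i,u,v,w,h,k):
    c=cv2.resize(i[v:v+h,u:u+w],None,fx=k,fy=k,interpolation=cv2.INTER_CUBIC)
    for x in range(-(-u//10)*10,u+w,10): cv2.putText(c,str(x),((x-u)*k,8),0,.3,(0,255,255));cv2.line(c,((x-u)*k,10),((x-u)*k,14),(0,255,255),1)
    for y in range(-(-v//10)*10,v+h,10): cv2.putText(c,str(y),(0,(y-v)*k+3),0,.3,(0,255,255))
    return c
C=np.zeros((600,800,3),np.uint8)
C[:400,:400]=z(F["side"],260,80,100,100,4)
C[:400,405:795]=z(F["top"],300,150,130,100,3)[:300,:390] if 0 else 0
C[:300,405:795]=z(F["top"],300,150,130,100,3)
C[305:593,405:789]=cv2.resize(F["wrist"],(384,288))
cv2.imwrite("pics/c3.png",C)
E
```

```text
t 12.33 pos [ 0.4885 -0.1994  0.1978] yaw 101.73 tilt [ 0.002 -0.004 -1.   ] q [ 1.12  0.34 -0.99  1.85  0.31  1.13  0.23] F [ 0.  -0.1 -2.5] gw 0.621
[0.491, -0.279, 0.2] tool shift [-0.0784 -0.0137 -0.0024]
```

View pics/c3.png

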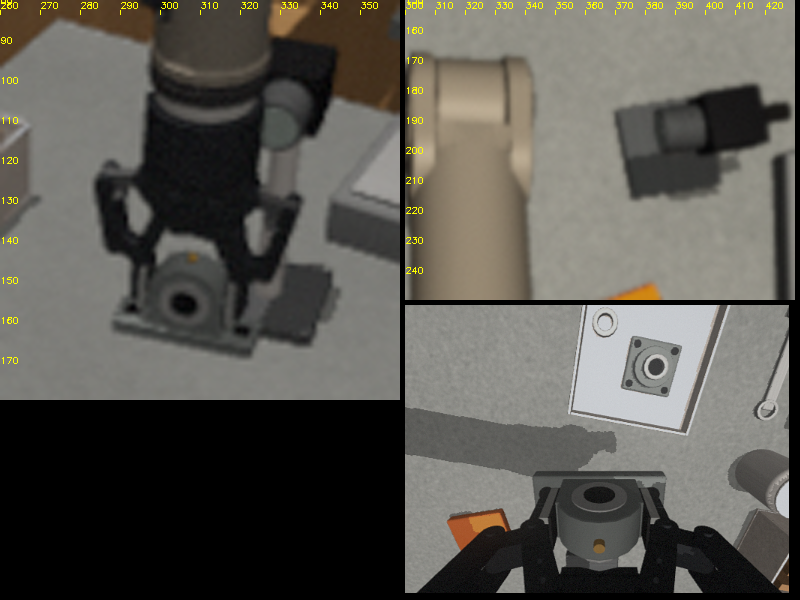

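The unit is held upright and centred laterally in the gripper, with the bore at column 258.7 of the wrist view and the collar towards the camera. I'll refine the camera pose and the unit's position in the grip.

```bash
python3 - <<'E'
from h import *
np.set_printoptions(precision=4,suppress=True)
t=cv2.imread('pics/top3.png');s=cv2.imread('pics/side0.png')
print("t0 head")
for im,nm in((cv2.imread('pics/top0.png'),"top0"),(t,"top3")):
    g=cv2.cvtColor(im,6)
    for th in(28,38):
        m=np.zeros_like(g);m[172:206,392:430]=(g[172:206,392:430]<th)*255
        m=cv2.morphologyEx(m,cv2.MORPH_OPEN,np.ones((9,9)))
        c=max(cv2.findContours(m,0,1)[0],key=cv2.contourArea);r=cv2.minAreaRect(c);b=cv2.boxPoints(r)
        w=np.array([onz("top",*p,.248) for p in b]);e=[np.degrees(np.arctan2(*(w[(i+1)%4]-w[i])[[1,0]])) for i in range(4)]
        print(nm,th,w.mean(0),np.linalg.norm(w[1]-w[0]),np.linalg.norm(w[2]-w[1]),np.round(e,1))
F=np.array([onz("side",*p,.016) for p in((309.5,160),(337,165.8),(343,148.8),(318,142.5))]);print("side foot",F,F.mean(0),[np.round(np.degrees(np.arctan2(*(F[(i+1)%4]-F[i])[[1,0]])),1) for i in range(4)],np.linalg.norm(np.diff(F,axis=0),axis=1))
print("px of lens guess side",proj("side",[.5208,-.4209,.22]))
hsv=s[104:120,320:338].max(2);print(hsv)
c=np.load("w3.npy",allow_pickle=True).item()
R=Ro.from_quat(robot.read_state()["ee_rot"]).as_matrix();p=robot.read_state()["position"]
for nm,uv,z in(("nip",(258.7,321.3),.246),("bore(+13)",(258.7,250.7),.218),("foot L(+15,-+50)",(172,224),.194),("foot R",(346.7,224),.194)):
    q=onz("w",*uv,z,c);print(nm,R.T@(q-p))
E
```

```text
t0 head
top0 28 [ 0.5323 -0.4843  0.248 ] 0.0472626779944073 0.047866147527565184 [-88.6 178.6  91.4  -1.1]
top0 38 [ 0.5337 -0.4844  0.248 ] 0.05283938899346937 0.05069667387253598 [-88.6 178.6  91.4  -1. ]
top3 28 [ 0.5337 -0.4844  0.248 ] 0.0472626779944073 0.045064460164144136 [-88.6 178.6  91.4  -1.1]
top3 38 [ 0.5337 -0.4844  0.248 ] 0.05283938899346937 0.05069667387253598 [-88.6 178.6  91.4  -1. ]
side foot [[ 0.5649 -0.4078  0.016 ]
 [ 0.4706 -0.4266  0.016 ]
 [ 0.4902 -0.5263  0.016 ]
 [ 0.5831 -0.5158  0.016 ]] [ 0.5272 -0.4692  0.016 ] [np.float64(-168.8), np.float64(-78.9), np.float64(6.4), np.float64(99.6)] [0.0962 0.1017 0.0935]
px of lens guess side [329.1425 110.5797]
[[123 121 104  59  32  58  68  74  76  77  78  75  74  70  68  64  60  43]
 [122 122 106  61  49  63  66  69  69  70  73  73  74  70  67  64  57  43]
 [123 121 103  66  53  62  54  53  58  57  61  64  67  66  65  59  53  41]
 [123 122  96  58  49  61  73  78  87  81  72  60  54  61  60  56  49  35]
 [121 122  92  56  67  79  81  80  81  81  81  77  65  56  53  51  46  29]
 [122 119  86  68  79  81  80  8
[... 232 characters left out ...]
79  82  83  81  81  61  37  19   8]
 [121 120  98  77  81  82  82  82  81  83  80  81  81  78  57  38  36  27]
 [122 123 104  77  74  80  80  81  81  81  83  82  81  71  55  67  82  80]
 [122 121 122 107  79  70  77  79  80  81  82  77  75  61  67  95 116 122]
 [123 122 123 122 106  78  71  75  74  75  72  65  61  73  87 114 123 123]
 [123 123 123 123 123 112  98  80  64  64  64  73  88  95  97 114 123 123]
 [123 124 126 126 124 120 120  99  82  93  97 102 102 100  97 113 121 124]
 [122 123 125 124 124 124 125  98  84  92  99 100 102  98 102 116 121 122]]
nip [-0.0017 -0.0021 -0.045 ]
bore(+13) [ 0.0142 -0.0023 -0.017 ]
foot L(+15,-+50) [ 0.0168 -0.0498  0.0069]
foot R [0.017  0.0456 0.007 ]
```

Emit:
step_arm:
  series: [-0.01,-0.002,0,0,1,-0.014,-0.0025,0,0,1,-0.014,-0.0025,-0.001,0,1,-0.014,-0.0025,-0.001,0,1,-0.012,-0.002,0,0,1]

```text
time: 12.9
position: [0.4922, -0.2681, 0.2021]
ee_rot: [0.632, 0.775, -0.0, 0.001]
ft_force: [-0.5, 0.3, -2.4]
grip_width: 0.619
grip_force: 65.3
```

Emit:
step_arm:
  series: [-0.008,-0.001,0,0,1,-0.004,-0.001,0,0,1,0,0,0,0,1,0,0,0,0,1,0,0,0,0,1]

```text
time: 13.32
position: [0.4929, -0.276, 0.2018]
ee_rot: [0.63, 0.777, 0.0, -0.0]
ft_force: [-0.5, 0.6, -2.7]
grip_width: 0.62
grip_force: 65.3
```

```bash
python3 - <<'E'
from h import *
to([.4905,-.276,.20])
s=robot.read_state();R=Ro.from_quat(s["ee_rot"]).as_matrix();p=s["position"]
P=lambda x,y,z:proj("side",p+R@np.array([x,0,0])+[0,0,z])
print("bore",P(.013,0,.02),"nipple",P(0,0,.049), "before: bore",proj("side",[.4859,-.1867,.2178]))
f=cams.grab_frame("side");f2=cams.grab_frame("top")
def z(i,u,v,w,h,k):
    c=cv2.resize(i[v:v+h,u:u+w],None,fx=k,fy=k,interpolation=cv2.INTER_CUBIC)
    for x in range(-(-u//10)*10,u+w,10): cv2.putText(c,str(x),((x-u)*k,8),0,.3,(0,255,255));cv2.line(c,((x-u)*k,10),((x-u)*k,14),(0,255,255),1)
    for y in range(-(-v//10)*10,v+h,10): cv2.putText(c,str(y),(0,(y-v)*k+3),0,.3,(0,255,255))
    return c
C=np.zeros((600,790,3),np.uint8);C[:600,:480]=z(f,270,70,80,100,6);C[:300,490:790]=z(f2,330,160,100,100,3)
C[305:530,490:790]=cv2.resize(f2,(300,225));cv2.imwrite("pics/c4.png",C)
E
```

```text
t 13.32 pos [ 0.4929 -0.276   0.2018] yaw 101.89 tilt [ 0.001  0.    -1.   ] q [ 1.18  0.4  -0.95  1.76  0.35  1.16  0.33] F [-0.5  0.6 -2.7] gw 0.62
[0.4905, -0.276, 0.2] tool shift [ 0.0004 -0.0024  0.0018]
bore [316.41314754 138.60211133] nipple [318.37726906 127.57667241] before: bore [305.70866808 154.42449453]
```

View pics/c4.png

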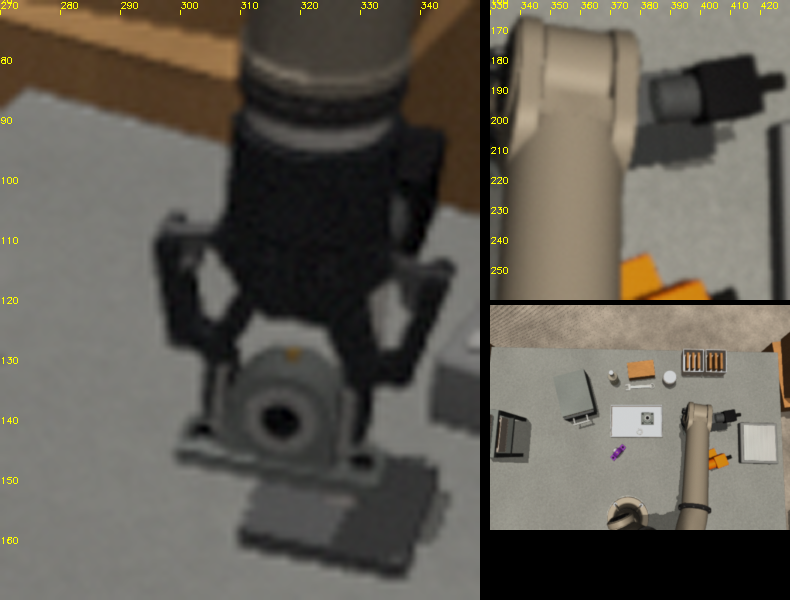

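The side view has the bore at (316.5,140), within about 1.4 px of prediction. The earlier lens reading had the same bias, so the relative alignment holds. One last small correction, then settle.

Emit:
step_arm:
  series: [-0.002,-0.0015,0.002,0,1,0,0,0,0,1,0,0,0,0,1,0,0,0,0,1,0,0,0,0,1]

```text
time: 13.83
position: [0.4918, -0.2792, 0.1998]
ee_rot: [0.631, 0.776, -0.0, 0.0]
ft_force: [0.3, 0.8, -2.5]
grip_width: 0.622
grip_force: 65.3
```

Emit:
step_arm:
  series: [0,0,0,0,1,0,0,0,0,1,0,0,0,0,1,0,0,0,0,1,0,0,0,0,1]

```text
time: 14.25
position: [0.4917, -0.2793, 0.1998]
ee_rot: [0.631, 0.776, -0.0, 0.0]
ft_force: [-1.2, -1.0, -2.3]
grip_width: 0.619
grip_force: 65.3
```

```bash
python3 - <<'E'
from h import *
to([.492,-.2785,.20])
E
```

```text
t 14.25 pos [ 0.4917 -0.2793  0.1998] yaw 101.81 tilt [-0. -0. -1.] q [ 1.19  0.4  -0.95  1.76  0.35  1.16  0.34] F [-1.2 -1.  -2.3] gw 0.619
[0.492, -0.2785, 0.2] tool shift [ 0.0008  0.0004 -0.0002]
```

```bash
python3 -c "
from plant import robot
print(robot.job_done())"
```

```text
the job is handed in; nothing more can be done
None
```

I pushed the drawer fully shut, then took the bearing unit from the tray and handed in with it held steady and upright, its collar facing the lens at an estimated 12 cm; no verdict came back.

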